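# Open the glue box and stand both bottles in it

### The arm

A 6-joint arm with a two-finger parallel gripper is mounted at the origin on the work surface; the furniture and walls round the work are solid. World frame = base frame: x ahead of the robot, y to its left, z up, the work surface at z = 0. Lengths are in mm, angles in degrees, forces in N, time in s.
With the tool pointing down it reaches from about 300 to 850 mm from the base axis. Payload 4.2 kg.
Tool frame: the origin (TCP) lies on the centre line of the jaws, within the pads' length; the fingertips stand 14 mm ahead of it and the grasp point (between the pads) lies 5 mm behind it; z points along the fingers, y is the line along which they close (so a half turn about z gives the same grasp; the last joint's range is limited). The gripper opens to 91 mm and grips with 3 to 60 N. Pads are 32 mm wide; open, the fingers measure 118 mm over their backs; the gripper's body (76 mm by 178 mm) begins 60 mm behind the grasp point.
Start: joints at [75.86, 18.312, 89.639, -0, 72.044, -1.146], TCP at [129.296, 560.29, 227.976] pointing down, gripper open.
Joint ranges: [-177.97, 177.97], [-48.28, 115.42], [12.27, 149.76], [-77.06, 257.06], [2.81, 150.46], [-146.56, 146.56]. Speed limits (degrees/s): [147.25, 147.25, 180, 180, 180, 180].

### API

Orientations are given as [roll, pitch, yaw] about the fixed x, y, z axes, in that order (R = Rz(yaw) Ry(pitch) Rx(roll)).
In Python, from workcell import env gives the robot as it stands.
- The arm moves only by the tool arm_command, never from a script. Its argument "motion" is a list of rows, each an object with "offset": the shift along the tool's x, y, z in m, a list of three; "spin": the turn about the tool's z in rad. In form: [{"offset": [tx, ty, tz], "spin": spin}, ...]. A call has 1 to 5 rows; each row shifts and turns the commanded pose from where the row before left it, along the tool's axes as they then stand; what a row does not reach is not made up. A row lasts 1/8 s, in which the tool goes at most 62.5 mm and 10.7 degrees, less where a joint would pass 70% of its speed; a pose out of reach is approached as far as the arm can. A call with a gripper value outside its range is refused whole. "jaw" is the finger opening in m, from 0 to 0.0912, set as the call begins (left out, the last holds). The fingers move at their own pace and stop on an object; "newtons" is the grip in N (left out, the last holds). Time passes only in rows, so rows that do not move let the fingers close. It gives the time, the measured TCP pose, the force, the opening and the grip force at its end, in the units of the state.
- env.state(): the state, without advancing time (a new reading comes with each control period).
- env.grab_frame(name): name is "scene" or "top"; returns (picture, depth): 480x640x3 uint8, blue, green, red; 480x640 float32, mm along the optical axis (not along the pixel's ray), 0 where there is no reading.
- env.camera_model(name): a dict with "fx", "fy", "cx", "cy" (pixels), "k1" (the pictures are not rectified: a ray, as slopes to the right and down, at radius r is drawn at 1 + k1 r^2 times it, then the intrinsics apply), "eye" and "rotation" of the camera in the world. Camera axes: x right, y down, z forward; pixel columns grow to the right and rows downward; lengths in mm; the calibration is good to about 2 mm. A picture is of the moment at which its call begins. camera_model takes no time and is no camera call.
- env.job_done(): hands the job in; it is judged then, once.
Trained networks look in the newest picture that a camera, given by its name, has taken for a name from the list of things; names that differ only in an ending like _2 or _b are one class to them, and where a whole thing is asked for, a point or a joint stands for the part that bears it (a point fixed in the world has none). Each returns a list of dicts, best first, with "score" (0 to 1); they miss things now and then, are a little off and sometimes report something else, mostly with a low value. They report only what shows in the picture. A call takes as long as a camera call.
- env.boxes_of(camera, target): "bbox" ([left, top, right, bottom] in pixels, round what is visible of it).
- env.pinpoint(camera, target): "location" ([column, row] in pixels: a listed point, or the origin of a listed thing).
The state is a dict: "time_s": time; "qpos": joint angles; "qvel": joint speeds; "effort": joint torques, N m; "ee_pos": TCP position; "ee_rot": TCP orientation; "force": force on the tool from outside, world axes, zero at the start; "torque": the same for the moment, N m; "gripper_width": finger opening in mm; "gripper_force": force on a finger pad.
Only numpy, scipy, OpenCV 4.12 (cv2) and the standard library are available. Lean on these libraries where they do the work, as an engineer would, in place of code of your own. Each camera call takes 0.05 s, during which the arm holds its last target. There are 200 camera calls.

### The job

Get the glue box on the bench ready for work: swing its green cover up and back past its balance point until it stands open on its own. Then tip the green bottle that has slumped over inside it upright, so that it stands on the box floor, and after that take the light blue bottle that stands on the bench to the right of the box and stand it upright in the box beside the green one. Set the bottles down gently, leave the cover open, and do not push or knock over the orange bottle or the striped mug.

Things in the scene. Friction and masses are not known exactly. Their poses are not given: they have to be found in the camera images.
- glue_box: Plywood box fixed to the bench, open at the top: 128 (x) x 176 (y) mm outside, 112 x 160 mm inside, walls 8 mm, rim 175 mm above the bench, inner floor 12 mm. Origin: centre of its underside. Its -x side faces the robot (yawed up to 15 degrees), z up. The cover adds 60 mm (235 mm in all when shut).
- cover (a joint): Hinge of the green steel cover (a hood 128 x 176 x 60 mm, 0.45 kg): 0 shut, grows as its front rises, stop at 2.05 rad (leaning back on its brackets). It balances at about 1.05 rad: below that it falls shut, above it falls open by itself. No latch or spring, light damping.
- cover_handle (a point): Middle of the cover's handle, a round steel bar 10 mm thick along the box's y, 80 mm of it free between its two posts, 42 mm out from the cover's front face (37 mm gap behind it). Shut, it is 197 mm above the bench and the cover's top stands 38 mm above it. Its axes turn with the cover.
- cover_hinge (a point): Point on the hinge line, at mid width: the line runs along the box's y at the top of its far (+x) wall. The handle's bar is 170 mm nearer the robot and 22 mm higher when the cover is shut. Positive turning carries the handle up, then away from the robot.
- green_bottle: Green plastic bottle with cap, 58 mm diameter, 193 mm tall, 0.17 kg. The cap is 40 mm wide, from 162 to 193 mm. Origin: centre of its underside; z along its axis to the cap. At the start it leans in the box, 35 to 40 degrees toward the box's -y, its foot on the floor by the +y wall, its cap on the -y wall near the rim.
- blue_bottle: Light blue plastic bottle with cap standing on the bench in front of the robot, right of the box (not the like one behind the robot), 61 mm diameter, 214 mm tall, 0.27 kg. The cap is 39 mm wide, from 182 to 214 mm. Origin: centre of its underside; z along its axis to the cap.
- orange_bottle: Orange squeeze bottle with a pointed grey nozzle standing on the bench, 64 mm diameter, 198 mm tall. Not part of the work. Origin: centre of its underside, z up.
- mug: White mug with red stripes standing on the bench, 82 mm wide, 115 mm with its handle, 100 mm tall. Not part of the work. Origin: under its middle, z up.

How it is judged:
By the outcome, as a careful person would: the job done as asked, in the order asked, and still so for the second after the job is handed in, with the robot touching nothing.
It also fails if it takes over 67 s, if anything falls off the work surface, if the arm or the gripper's body presses on something with over 40 N, if the wrist force passes 120 N, or if a joint passes its speed limit or range.

## Working session

There is one attempt and no reset: what is moved stays moved. The work goes in short steps, Python scripts to look and compute and a tool call to move; the robot and the scene stay as the last step left them, time stands still between calls to the robot, and variables do not carry over. Pictures are saved under pics/ and viewed, at most 10 in all, crops included, and the job is handed in when it is done.

Besides the shell and the picture viewer there is one more tool, called after "Emit:" as a command line: name --argument value ..., lists and objects as JSON in quotes. arm_command: Moves the arm, as the interface text tells. Its arguments: {"type":"object","properties":{"motion":{"type":"array"},"jaw":{"type":"number"},"newtons":{"type":"number"}},"required":["motion"]}

```bash
mkdir -p pics; ls; cat > h.py <<'E'
import numpy as np, cv2
from workcell import env
def ray(cam,px):
    m=env.camera_model(cam); d=np.array([(px[0]-m['cx'])/m['fx'],(px[1]-m['cy'])/m['fy']]); u=d.copy()
    for _ in range(20): u=d/(1+m['k1']*(u@u))
    return np.array(m['eye']),np.array(m['rotation'])@np.r_[u,1]
def at_depth(cam,px,z):
    e,r=ray(cam,px); return e+r*z
def cloud(cam,depth):
    m=env.camera_model(cam); v,u=np.mgrid[0:480,0:640]
    K=np.array([[m['fx'],0,m['cx']],[0,m['fy'],m['cy']],[0,0,1.]])
    p=cv2.undistortPoints(np.stack([u.ravel(),v.ravel()],1).astype(np.float64)[:,None],K,np.array([m['k1'],0,0,0.]))[:,0]
    P=np.c_[p,np.ones(len(p))]*depth.reshape(-1,1)
    return (P@np.array(m['rotation']).T+np.array(m['eye'])).reshape(480,640,3)
E
python3 - <<'E'
from h import *
np.set_printoptions(precision=1,suppress=True)
ims=[]
for c in ('scene','top'):
    im,d=env.grab_frame(c); cv2.imwrite(f'pics/{c}0.png',im); np.save(f'{c}0.npy',d)
    m=env.camera_model(c); print(c,m['eye'],np.array(m['rotation']).round(2).tolist())
    P=cloud(c,d); np.save(f'{c}P.npy',P)
    for t in ('glue_box','cover','cover_handle','cover_hinge','green_bottle','blue_bottle','orange_bottle','mug'):
        b=env.boxes_of(c,t); p=env.pinpoint(c,t)
        print(t,[(np.round(x['bbox']),round(x['score'],2)) for x in b[:2]],[(np.round(x['location']),round(x['score'],2)) for x in p[:2]])
print(env.state())
E
```

```text
pics
scene [1201.1  -65.   834.1] [-136.33, -0.59, 97.85]Traceback (most recent call last):
  File "<stdin>", line 7, in <module>
  File "h.py", line 14, in cloud
    return (P@np.array(m['rotation']).T+np.array(m['eye'])).reshape(480,640,3)
            ~~~~~~~~~~~~~~~~~~~~~~~~~~~^~~~~~~~~~~~~~~~~~~
ValueError: operands could not be broadcast together with shapes (307200,) (3,)
```

```bash
python3 - <<'E'
s=open('h.py').read()
s=s.replace("np.array(m['rotation'])","Rot(m['rotation'])").replace("from workcell","from scipy.spatial.transform import Rotation\nfrom workcell",1)
s=s.replace("def ray","def Rot(a): return Rotation.from_euler('xyz',a,degrees=True).as_matrix()\ndef ray",1)
open('h.py','w').write(s)
E
python3 - <<'E'
from h import *
np.set_printoptions(precision=1,suppress=True)
for c in ('scene','top'):
    im,d=env.grab_frame(c); cv2.imwrite(f'pics/{c}0.png',im)
    m=env.camera_model(c); print(c,m['eye'],m['rotation'],m['fx'])
    P=cloud(c,d); np.save(f'{c}P.npy',P)
    for t in ('glue_box','cover_handle','cover_hinge','green_bottle','blue_bottle','orange_bottle','mug'):
        b=env.boxes_of(c,t); p=env.pinpoint(c,t)
        print(t,[(np.round(x['bbox']),round(x['score'],2)) for x in b[:2]],[(np.round(x['location']),round(x['score'],2),P[int(x['location'][1]),int(x['location'][0])]) for x in p[:2]])
print(env.state())
E
```

```text
scene [1201.1  -65.   834.1] [-136.3   -0.6   97.8] 561.4580011737751
glue_box [(array([285., 174., 408., 328.]), 0.7)] [(array([339., 297.]), 0.88, array([631.8, -93. ,  86.2]))]
cover_handle [(array([285., 176., 405., 270.]), 0.64)] [(array([348., 179.]), 0.87, array([ 466.4, -100.1,  202.4]))]
cover_hinge [(array([284., 174., 405., 328.]), 0.61), (array([286., 172., 404., 266.]), 0.43)] [(array([344., 262.]), 0.77, array([634.8, -88.9, 177.2]))]
green_bottle [] []
blue_bottle [(array([223., 155., 265., 256.]), 0.68)] [(array([248., 246.]), 0.6, array([ 489.8, -283.3,   27.8]))]
orange_bottle [(array([180., 170., 216., 255.]), 0.98)] [(array([199., 245.]), 0.94, array([ 510.1, -376.3,   37.7]))]
mug [(array([190., 250., 241., 319.]), 0.88), (array([284., 174., 404., 267.]), 0.32)] [(array([224., 307.]), 0.92, array([ 643.9, -293.9,   31.7]))]
top [ 415.6 -104.2  997.1] [-171.3   -1.7  -91. ] 437.70635874414444
glue_box [(array([257., 174., 362., 287.]), 0.91)] []
cover_handle [(array([256., 186., 362., 292.]), 0.88), (array([380., 269., 425., 303.]), 0.51)] [(array([309., 284.]), 0
[... 246 characters left out ...]
.8, -262.5,  125.3]))]
orange_bottle [(array([427., 264., 468., 295.]), 0.85)] [(array([436., 281.]), 0.88, array([ 472. , -360.7,   95.6])), (array([392., 288.]), 0.66, array([ 459.2, -260.8,  135.8]))]
mug [(array([382., 192., 430., 243.]), 0.8)] [(array([398., 218.]), 0.92, array([ 625.1, -304.7,    7.5]))]
{'time_s': 1.55, 'qpos': array([75.9, 18.3, 89.6, -0. , 72. , -1.1]), 'qvel': array([ 0.1, -0. , -0. , -0. ,  0.1, -0. ]), 'effort': array([  0. , -41.2, -23.2,   0.1,   0. ,  -0. ]), 'ee_pos': array([129.3, 560.3, 228. ]), 'ee_rot': array([180.,   0., 167.]), 'force': array([ 0.4, -0. ,  0. ]), 'torque': array([-0.,  0., -0.]), 'gripper_force': 0.0, 'gripper_width': 91.33483077616026}
```

View pics/scene0.png

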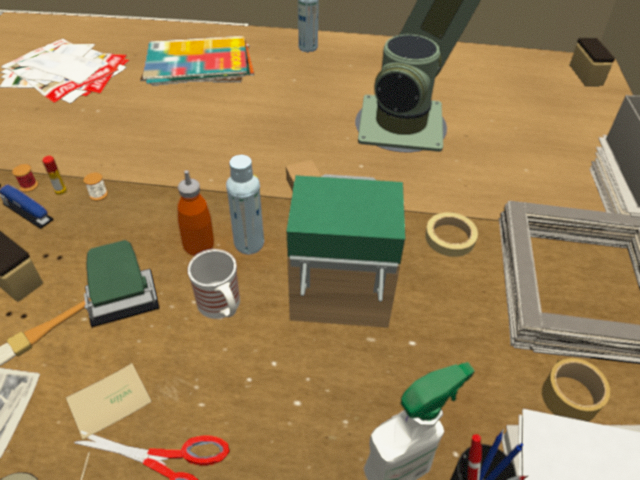

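View pics/top0.png

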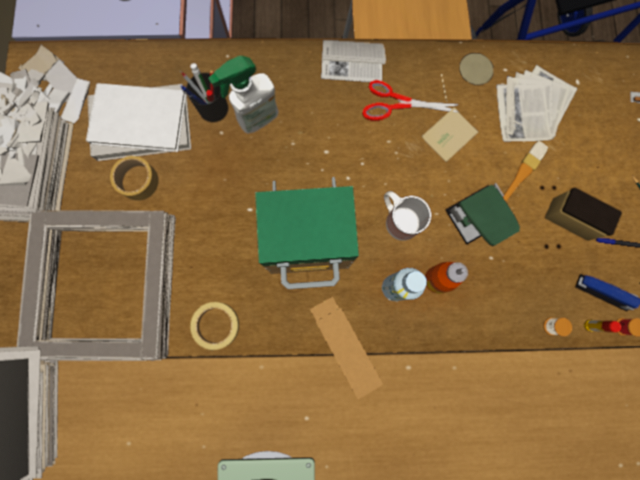

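The scene view shows the shut green cover at about (348,220), with its handle just peeking over at (348,178). The blue bottle is at (245,205), the orange one at (198,215) and the mug at (213,285). In the top view the handle bar is at (309,284), the box is nearly square-on, and the blue cap is at (413,281).

```bash
cat >> h.py <<'E'
def off(target,yaw=None):
    s=env.state(); R=Rot(s['ee_rot']); d=np.array(target)-s['ee_pos']
    print('t',round(s['time_s'],2),'pos',s['ee_pos'].round(1),'rot',np.round(s['ee_rot'],1),'F',s['force'].round(1),'w',round(s['gripper_width'],1),round(s['gripper_force'],1))
    print(' tool offset mm',(R.T@d).round(1), '' if yaw is None else ' spin rad %.3f'%np.deg2rad((s['ee_rot'][2]-yaw+180)%360-180))
E
python3 - <<'E'
from h import *
np.set_printoptions(precision=1,suppress=True)
for c in('top','scene'):
    P=np.load(c+'P.npy').reshape(-1,3)
    m=(abs(P[:,2]-235)<5)&(abs(P[:,0]-560)<120)&(abs(P[:,1]+95)<120)
    print(c,'cover',cv2.minAreaRect(P[m,:2].astype(np.float32)),m.sum(),np.median(P[m,2]))
    m=(abs(P[:,2]-199)<7)&(abs(P[:,0]-466)<12)&(abs(P[:,1]+97)<40); print('bar',P[m].mean(0),np.polyfit(P[m,1],P[m,0],1),m.sum())
    for n,z,xy in(('blue',(209,220),(475,-283)),('orange',(180,205),(490,-370)),('mug',(92,105),(625,-300))):
        m=(P[:,2]>z[0])&(P[:,2]<z[1])&(np.hypot(P[:,0]-xy[0],P[:,1]-xy[1])<60)
        if m.sum(): print(n,(P[m].min(0)+P[m].max(0))/2,P[m].max(0)-P[m].min(0),m.sum())
off([462,-97,330],93)
E
```

```text
top cover ((569.0176391601562, -94.17010498046875), (128.3473358154297, 176.22137451171875), 3.1783382892608643) 7025 235.66640209832735
bar [463.  -96.3 201.6] [ -0.  458.2] 244
blue [ 464.4 -289.2  214. ] [34.6 36.5  9.6] 340
orange [ 484.7 -383.1  190.4] [ 8.5  8.  19. ] 30
mug [ 618.3 -314.8   98.5] [91.6 81.6 12.8] 301
scene cover ((567.8080444335938, -93.89420318603516), (132.88409423828125, 176.41241455078125), 3.2590718269348145) 6694 234.80590910301436
bar [462.3 -97.2 201.4] [ -0.1 457. ] 113
blue [ 463.7 -289.5  213. ] [39.5 37.5  8. ] 275
orange [ 487.  -381.2  189.7] [ 9.1  9.4 18.9] 49
mug [ 616.7 -313.3   97.1] [91.  82.4 10.2] 470
t 1.55 pos [129.3 560.3 228. ] rot [180.   0. 167.] F [ 0.4 -0.   0. ] w 91.3 0.0
 tool offset mm [-472.  -565.6 -102.1]  spin rad 1.292
```

```bash
cat >> h.py <<'E'
def path(pts,yaw,n,start=None):
    """n rows per leg through world pts, spin to yaw in the first leg; per-row tool offsets in m"""
    s=env.state(); p=np.array(start if start is not None else s['ee_pos'],float); y0=s['ee_rot'][2]; y=y0
    for k,t in enumerate(pts):
        dy=(((yaw-y0+180)%360)-180)/n[k] if k==0 else 0
        d=(np.array(t,float)-p)/n[k]
        for i in range(n[k]):
            o=Rot([180,0,y]).T@d/1000; y+=dy
            print([float(v) for v in o.round(4)],'spin %.3f'%-np.deg2rad(dy))
        p=np.array(t,float); print('--')
E
python3 - <<'E'
from h import *
path([[462.7,-99.9,320]],93.2,[15])
E
```

```text
[-0.0316, -0.0379, -0.0061] spin 0.086
[-0.0347, -0.035, -0.0061] spin 0.086
[-0.0376, -0.0319, -0.0061] spin 0.086
[-0.0402, -0.0286, -0.0061] spin 0.086
[-0.0425, -0.025, -0.0061] spin 0.086
[-0.0445, -0.0213, -0.0061] spin 0.086
[-0.0461, -0.0174, -0.0061] spin 0.086
[-0.0475, -0.0134, -0.0061] spin 0.086
[-0.0484, -0.0093, -0.0061] spin 0.086
[-0.049, -0.0051, -0.0061] spin 0.086
[-0.0493, -0.0009, -0.0061] spin 0.086
[-0.0492, 0.0034, -0.0061] spin 0.086
[-0.0487, 0.0076, -0.0061] spin 0.086
[-0.0479, 0.0117, -0.0061] spin 0.086
[-0.0467, 0.0158, -0.0061] spin 0.086
--
```

Emit:
arm_command --motion '[{"offset":[-0.032,-0.038,-0.006],"spin":0.086},{"offset":[-0.035,-0.035,-0.006],"spin":0.086},{"offset":[-0.038,-0.032,-0.006],"spin":0.086},{"offset":[-0.04,-0.029,-0.006],"spin":0.086},{"offset":[-0.042,-0.025,-0.006],"spin":0.086}]' --jaw 0.04 --newtons 12

```text
time_s: 2.17
ee_pos: [241.3, 338.3, 258.3]
ee_rot: [180.0, 0.0, 142.2]
force: [0.0, 0.3, 0.0]
gripper_width: 44.1
gripper_force: 0.0
```

Emit:
arm_command --motion '[{"offset":[-0.044,-0.021,-0.006],"spin":0.086},{"offset":[-0.046,-0.017,-0.006],"spin":0.086},{"offset":[-0.047,-0.013,-0.006],"spin":0.086},{"offset":[-0.048,-0.009,-0.006],"spin":0.086},{"offset":[-0.049,-0.005,-0.006],"spin":0.086}]'

```text
time_s: 2.8
ee_pos: [352.2, 120.2, 288.5]
ee_rot: [179.9, 0.0, 117.6]
force: [0.9, 0.0, 0.5]
gripper_width: 39.7
gripper_force: 0.0
```

Emit:
arm_command --motion '[{"offset":[-0.049,-0.001,-0.006],"spin":0.086},{"offset":[-0.049,0.003,-0.006],"spin":0.086},{"offset":[-0.049,0.008,-0.006],"spin":0.086},{"offset":[-0.048,0.012,-0.006],"spin":0.086},{"offset":[-0.047,0.016,-0.006],"spin":0.086}]'

```text
time_s: 3.42
ee_pos: [463.5, -100.4, 318.3]
ee_rot: [180.0, -0.0, 92.9]
force: [0.8, 0.2, 0.1]
gripper_width: 39.7
gripper_force: 0.0
```

```bash
python3 - <<'E'
from h import *
off([462.7,-99.9,192],93.2)
E
```

```text
t 3.42 pos [ 463.5 -100.4  318.3] rot [180.   -0.   92.9] F [0.8 0.2 0.1] w 39.7 0.0
 tool offset mm [  0.5  -0.8 126.3]  spin rad -0.005
```

Emit:
arm_command --motion '[{"offset":[0,-0.001,0.036],"spin":0},{"offset":[0,0,0.035],"spin":0},{"offset":[0,0,0.03],"spin":0},{"offset":[0,0,0.025],"spin":0},{"offset":[0,0,0],"spin":0}]'

```text
time_s: 4.05
ee_pos: [460.7, -98.5, 190.5]
ee_rot: [-179.8, -0.1, 93.1]
force: [0.8, 0.0, 0.4]
gripper_width: 40.0
gripper_force: 0.0
```

Emit:
arm_command --motion '[{"offset":[0,0,0],"spin":0},{"offset":[0,0,0],"spin":0},{"offset":[0,0,0],"spin":0}]' --jaw 0

```text
time_s: 4.42
ee_pos: [462.4, -98.9, 192.8]
ee_rot: [179.9, 0.0, 93.1]
force: [-0.1, 1.6, 1.1]
gripper_width: 12.6
gripper_force: 0.0
```

```bash
python3 - <<'E'
from h import *
s=env.state(); off([462.7,-99.9,192],93.2)
# arc about hinge, in box x / z: bar at r=171.4
b=np.deg2rad(3.2); p0=np.array([-170,22.]); prev=p0
for a in range(8,121,8):
    t=np.deg2rad(a); q=np.array([p0[0]*np.cos(t)+p0[1]*np.sin(t), -p0[0]*np.sin(t)+p0[1]*np.cos(t)])
    print(a,'toolY %.1f toolZ %.1f'%(q[0]-prev[0],-(q[1]-prev[1])),q.round(1)); prev=q
E
```

```text
t 4.42 pos [462.4 -98.9 192.8] rot [179.9   0.   93.1] F [-0.1  1.6  1.1] w 12.6 0.0
 tool offset mm [-1.   0.3  0.8]  spin rad -0.002
8 toolY 4.7 toolZ -23.4 [-165.3   45.4]
16 toolY 7.9 toolZ -22.6 [-157.4   68. ]
24 toolY 11.0 toolZ -21.2 [-146.4   89.2]
32 toolY 13.8 toolZ -19.5 [-132.5  108.7]
40 toolY 16.4 toolZ -17.4 [-116.1  126.1]
48 toolY 18.7 toolZ -14.9 [-97.4 141.1]
56 toolY 20.6 toolZ -12.2 [-76.8 153.2]
64 toolY 22.1 toolZ -9.2 [-54.7 162.4]
72 toolY 23.1 toolZ -6.0 [-31.6 168.5]
80 toolY 23.8 toolZ -2.8 [ -7.9 171.2]
88 toolY 23.9 toolZ 0.6 [ 16.1 170.7]
96 toolY 23.6 toolZ 3.9 [ 39.6 166.8]
104 toolY 22.8 toolZ 7.1 [ 62.5 159.6]
112 toolY 21.6 toolZ 10.2 [ 84.1 149.4]
120 toolY 20.0 toolZ 13.2 [104.1 136.2]
```

Emit:
arm_command --motion '[{"offset":[0,0,0],"spin":0},{"offset":[0,0,0],"spin":0},{"offset":[0,0.002,-0.012],"spin":0},{"offset":[0,0.002,-0.012],"spin":0}]'

```text
time_s: 4.92
ee_pos: [467.2, -98.6, 216.6]
ee_rot: [179.9, -0.0, 93.1]
force: [6.9, 0.1, -4.6]
gripper_width: 9.6
gripper_force: 12.0
```

Emit:
arm_command --motion '[{"offset":[0,0.008,-0.0225],"spin":0},{"offset":[0,0.011,-0.021],"spin":0},{"offset":[0,0.014,-0.0195],"spin":0},{"offset":[0,0.0165,-0.0175],"spin":0},{"offset":[0,0.0185,-0.015],"spin":0}]'

```text
time_s: 5.55
ee_pos: [533.0, -94.9, 312.3]
ee_rot: [-179.8, -0.0, 93.1]
force: [1.6, -0.7, -3.9]
gripper_width: 9.6
gripper_force: 12.0
```

```bash
python3 - <<'E'
from h import *
s=env.state(); off([462.7+72.6,-99.9+4,192+119.1],93.2)
im,d=env.grab_frame('scene'); cv2.imwrite('pics/s1.png',im[100:350,180:500])
E
```

```text
t 5.55 pos [533.  -94.9 312.3] rot [-179.8   -0.    93.1] F [ 1.6 -0.7 -3.9] w 9.6 12.0
 tool offset mm [-1.2  2.3  1.2]  spin rad -0.002
```

View pics/s1.png

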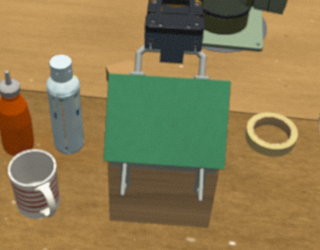

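The crop shows the cover raised about 48° with the gripper holding the bar at crop (172,55), so the lift is going well.

Emit:
arm_command --motion '[{"offset":[0,0.0215,-0.0125],"spin":0},{"offset":[0,0.022,-0.009],"spin":0},{"offset":[0,0.023,-0.006],"spin":0},{"offset":[0,0.024,-0.003],"spin":0},{"offset":[0,0.024,0.0005],"spin":0}]'

```text
time_s: 6.22
ee_pos: [647.9, -88.7, 342.1]
ee_rot: [-179.9, -0.0, 93.1]
force: [0.2, -0.6, -0.4]
gripper_width: 9.6
gripper_force: 12.0
```

Emit:
arm_command --motion '[{"offset":[0,0.0235,0.004],"spin":0},{"offset":[0,0.023,0.007],"spin":0},{"offset":[0,0.0215,0.01],"spin":0},{"offset":[0,0.006,0.0035],"spin":0},{"offset":[0,0,0],"spin":0}]'

```text
time_s: 6.85
ee_pos: [721.9, -84.6, 316.7]
ee_rot: [-180.0, -0.0, 93.1]
force: [1.3, 1.3, -1.2]
gripper_width: 9.3
gripper_force: 12.0
```

Emit:
arm_command --motion '[{"offset":[0,0,0],"spin":0},{"offset":[0,0,0],"spin":0}]' --jaw 0.036

```text
time_s: 7.1
ee_pos: [721.3, -84.8, 317.4]
ee_rot: [-180.0, -0.0, 93.1]
force: [2.4, 0.1, -0.8]
gripper_width: 26.7
gripper_force: 0.7
```

Emit:
arm_command --motion '[{"offset":[0,0,0],"spin":0},{"offset":[0,0,-0.03],"spin":0},{"offset":[0,0,-0.05],"spin":0},{"offset":[0,-0.04,-0.03],"spin":0},{"offset":[0.03,-0.05,0],"spin":0}]'

```text
time_s: 7.72
ee_pos: [630.7, -60.9, 429.0]
ee_rot: [179.7, 0.1, 92.9]
force: [-0.1, 0.1, 0.3]
gripper_width: 36.3
gripper_force: 0.0
```

Emit:
arm_command --motion '[{"offset":[0.045,-0.04,0],"spin":0},{"offset":[0.045,-0.04,0],"spin":0},{"offset":[0.045,-0.04,0],"spin":0},{"offset":[0.045,-0.04,0],"spin":0}]' --jaw 0.064

```text
time_s: 8.22
ee_pos: [458.8, 112.3, 427.3]
ee_rot: [180.0, -0.0, 93.1]
force: [0.5, 0.3, 0.7]
gripper_width: 63.9
gripper_force: 0.0
```

```bash
python3 - <<'E'
from h import *
np.set_printoptions(precision=1,suppress=True)
off([568,-94,300],93.2)
im,d=env.grab_frame('top'); cv2.imwrite('pics/t1.png',cv2.resize(im[120:330,200:480],None,fx=2,fy=2)); P=cloud('top',d); np.save('t1P.npy',P)
for t in ('green_bottle','blue_bottle'):
    print(t,[(np.round(x['bbox']),round(x['score'],2)) for x in env.boxes_of('top',t)[:2]])
B=(P.reshape(-1,3)-[568.5,-94,0])@Rotation.from_euler('z',3.2,degrees=True).as_matrix()
hs=cv2.cvtColor(im,cv2.COLOR_BGR2HSV).reshape(-1,3)
m=(abs(B[:,0])<54)&(abs(B[:,1])<78)&(B[:,2]>25)&(B[:,2]<200)&(hs[:,0]>35)&(hs[:,0]<90)&(hs[:,1]>80)
G=B[m]; print(len(G))
for y in range(-80,80,10):
    q=G[(G[:,1]>=y)&(G[:,1]<y+10)]
    if len(q): print(y,len(q),'x',q[:,0].min(),q[:,0].max(),'zmax',np.percentile(q[:,2],95))
E
```

```text
t 8.22 pos [458.8 112.3 427.3] rot [180.   -0.   93.1] F [0.5 0.3 0.7] w 63.9 0.0
 tool offset mm [-211.9   98.   127.3]  spin rad -0.002
green_bottle [(array([272., 220., 347., 259.]), 0.87), (array([249., 114., 351., 199.]), 0.18)]
blue_bottle [(array([379., 267., 424., 302.]), 0.79)]
1240
-80 55 x -20.749851797463773 12.379192111570289 zmax 176.15731233556954
-70 96 x -22.83657916194095 14.291551784092146 zmax 184.07465704883398
-60 98 x -23.541179343289237 11.718778551964641 zmax 190.30954070242117
-50 130 x -28.79022372440923 16.019862605546837 zmax 189.95987162940642
-40 140 x -31.15771052268323 20.841343981999348 zmax 177.2386365726588
-30 143 x -32.25264637078002 20.980350619307252 zmax 163.9336189177131
-20 140 x -32.22885939063256 19.452888153999385 zmax 161.25677267638474
-10 119 x -31.77985336074116 17.289598238378957 zmax 154.84048532710028
0 78 x -31.561398507790567 -1.8027585531349548 zmax 141.92521746760232
10 77 x -31.128765867828537 -3.4001176775708184 zmax 130.34927162282605
20 67 x -30.019518185481825 -3.503247541990171 zmax 117.17296153670775
30 33 x -24.5901499724633 -3.3810111007212136 zmax 104.89997750791807
50 5 x -28.786938981987188 -24.655501464759826 zmax 54.03691202977789
60 39 x -25.931757777621577 19.42533379340821 zmax 59.87255208906237
70 20 x -14.731112054678402 5.091143501850057 zmax 56.129327814209304
```

View pics/t1.png

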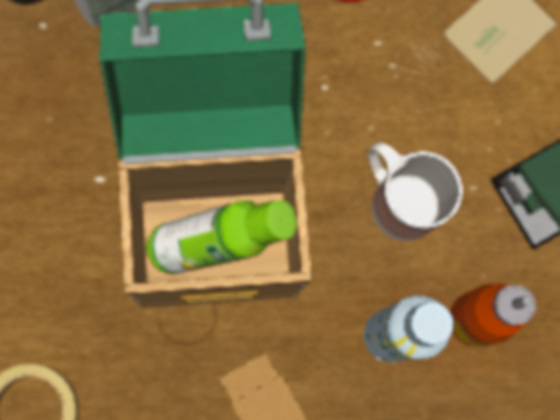

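The cover stands open at crop (200,80). The green bottle leans with its foot at crop (170,250) and cap at (275,222). The blue bottle, orange bottle and mug are untouched.

```bash
python3 - <<'E'
from h import *
path([[567.7,-151.1,330],[567.7,-151.1,200],[567.7,-151.1,169]],93.2,[6,3,2])
E
```

```text
[-0.0449, 0.0156, 0.0164] spin 0.000
[-0.0449, 0.0156, 0.0164] spin 0.000
[-0.0449, 0.0156, 0.0164] spin 0.000
[-0.0449, 0.0156, 0.0164] spin 0.000
[-0.0449, 0.0156, 0.0164] spin 0.000
[-0.0449, 0.0156, 0.0164] spin 0.000
--
[0.0, -0.0, 0.0433] spin -0.000
[0.0, -0.0, 0.0433] spin -0.000
[0.0, -0.0, 0.0433] spin -0.000
--
[0.0, -0.0, 0.0155] spin -0.000
[0.0, -0.0, 0.0155] spin -0.000
--
```

Emit:
arm_command --motion '[{"offset":[-0.045,0.0155,0.0165],"spin":0},{"offset":[-0.045,0.0155,0.0165],"spin":0},{"offset":[-0.045,0.0155,0.0165],"spin":0},{"offset":[-0.045,0.0155,0.0165],"spin":0},{"offset":[-0.045,0.0155,0.0165],"spin":0}]' --jaw 0.061

```text
time_s: 9.0
ee_pos: [551.2, -112.1, 343.6]
ee_rot: [-180.0, 0.0, 93.0]
force: [1.1, -0.2, -0.3]
gripper_width: 61.1
gripper_force: 0.0
```

Emit:
arm_command --motion '[{"offset":[-0.045,0.0155,0.0165],"spin":0},{"offset":[0,0,0.04],"spin":0},{"offset":[0,0,0.04],"spin":0},{"offset":[0,0,0.02],"spin":0},{"offset":[0,0,0],"spin":0}]'

```text
time_s: 9.62
ee_pos: [567.6, -154.2, 225.9]
ee_rot: [-179.7, -0.1, 93.0]
force: [-0.6, 0.9, 0.7]
gripper_width: 61.4
gripper_force: 0.0
```

```bash
python3 - <<'E'
from h import *
off([567.7,-151.1,169],93.2)
E
```

```text
t 9.62 pos [ 567.6 -154.2  225.9] rot [-1.797e+02 -1.000e-01  9.300e+01] F [-0.6  0.9  0.7] w 61.4 0.0
 tool offset mm [ 3.   0.5 56.9]  spin rad -0.003
```

Emit:
arm_command --motion '[{"offset":[0.002,0,0.022],"spin":0},{"offset":[0,0,0.02],"spin":0},{"offset":[0,0,0.013],"spin":0},{"offset":[0,0,0],"spin":0}]'

```text
time_s: 10.12
ee_pos: [568.4, -151.5, 172.8]
ee_rot: [-180.0, -0.0, 93.1]
force: [-0.4, 0.3, 0.5]
gripper_width: 60.9
gripper_force: 0.0
```

```bash
python3 - <<'E'
from h import *
off([567.7,-151.1,169],93.2)
E
```

```text
t 10.12 pos [ 568.4 -151.5  172.8] rot [-180.    -0.    93.1] F [-0.4  0.3  0.5] w 60.9 0.0
 tool offset mm [ 0.4 -0.7  3.8]  spin rad -0.002
```

Emit:
arm_command --motion '[{"offset":[0,0,0.003],"spin":0},{"offset":[0,0,0],"spin":0},{"offset":[0,0,0],"spin":0},{"offset":[0,0,0],"spin":0},{"offset":[0,0,0],"spin":0}]' --jaw 0.02 --newtons 7

```text
time_s: 10.75
ee_pos: [568.7, -151.3, 170.4]
ee_rot: [179.9, 0.0, 93.1]
force: [-0.2, -0.2, 2.3]
gripper_width: 40.4
gripper_force: 7.0
```

Emit:
arm_command --motion '[{"offset":[0.012,0,-0.01],"spin":0},{"offset":[0.014,0,-0.009],"spin":0},{"offset":[0.015,0,-0.006],"spin":0},{"offset":[0.015,0,-0.003],"spin":0},{"offset":[0.0,0,0],"spin":0}]'

```text
time_s: 11.38
ee_pos: [565.3, -93.8, 198.2]
ee_rot: [180.0, -0.0, 93.2]
force: [-0.5, -0.0, -1.5]
gripper_width: 40.2
gripper_force: 7.0
```

```bash
python3 - <<'E'
from h import *
off([571,-54,195],93.2)
im,d=env.grab_frame('scene'); cv2.imwrite('pics/s2.png',cv2.resize(im[100:350,180:500],None,fx=2,fy=2))
E
```

```text
t 11.38 pos [565.3 -93.8 198.2] rot [180.   -0.   93.2] F [-0.5 -0.  -1.5] w 40.2 7.0
 tool offset mm [39.4  7.9  3.2]  spin rad 0.000
```

View pics/s2.png

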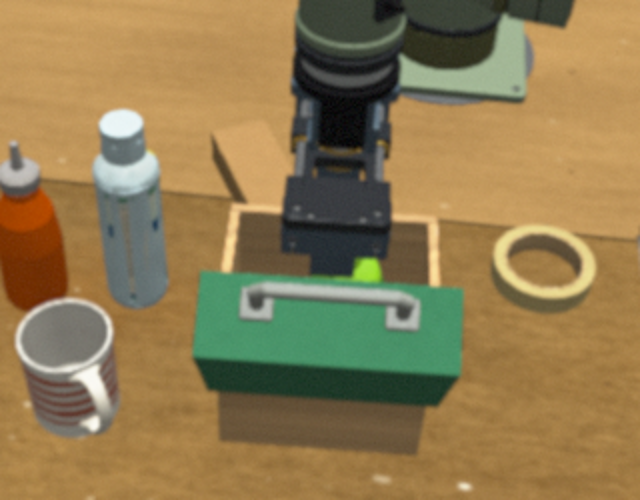

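The crop shows the gripper over the open box at (335,235). A bit of green shows only on its +y side at (368,270), so the bottle is still partly tilted.

```bash
cat >> h.py <<'E'
def green(P,im):
    B=(P.reshape(-1,3)-[568.5,-94,0])@Rotation.from_euler('z',3.2,degrees=True).as_matrix()
    hs=cv2.cvtColor(im,cv2.COLOR_BGR2HSV).reshape(-1,3)
    m=(abs(B[:,0])<54)&(abs(B[:,1])<79)&(B[:,2]>20)&(B[:,2]<230)&(hs[:,0]>30)&(hs[:,0]<85)&(hs[:,1]>100)&(hs[:,2]>60)
    G=B[m]; print(len(G))
    for z in range(20,230,15):
        q=G[(G[:,2]>=z)&(G[:,2]<z+15)]
        if len(q): print(z,len(q),'x',q[:,0].min().round(),q[:,0].max().round(),'y',q[:,1].min().round(),q[:,1].max().round())
E
python3 - <<'E'
from h import *
for c in ('scene','top'):
    im,d=env.grab_frame(c); print(c); green(cloud(c,d),im)
E
```

```text
scene
191
140 1 x -6.0 -6.0 y -16.0 -16.0
155 36 x -14.0 11.0 y -14.0 42.0
170 126 x -10.0 23.0 y -6.0 36.0
185 25 x 4.0 26.0 y -14.0 22.0
200 3 x 26.0 27.0 y 17.0 17.0
top
67
35 9 x -28.0 -7.0 y 62.0 76.0
80 11 x -30.0 -19.0 y 44.0 56.0
95 22 x -28.0 -4.0 y 43.0 59.0
110 24 x -25.0 -4.0 y 46.0 55.0
125 1 x -17.0 -17.0 y 47.0 47.0
```

Emit:
arm_command --motion '[{"offset":[0.012,0.001,0],"spin":0},{"offset":[0.012,0.001,0],"spin":0},{"offset":[0.012,0.001,0],"spin":0},{"offset":[0.01,0.001,0],"spin":0},{"offset":[0,0,0],"spin":0}]'

```text
time_s: 12.15
ee_pos: [566.9, -48.1, 198.0]
ee_rot: [180.0, -0.0, 93.2]
force: [0.8, -0.4, -1.9]
gripper_width: 40.4
gripper_force: 7.0
```

```bash
python3 - <<'E'
from h import *
off([568,-54,195],93.2)
for c in ('scene','top'):
    im,d=env.grab_frame(c); print(c); green(cloud(c,d),im)
E
```

```text
t 12.15 pos [566.9 -48.1 198. ] rot [180.   -0.   93.2] F [ 0.8 -0.4 -1.9] w 40.4 7.0
 tool offset mm [-5.9  0.8  3. ]  spin rad -0.001
scene
117
155 69 x -13.0 10.0 y 19.0 75.0
170 12 x 2.0 12.0 y 26.0 69.0
185 32 x 12.0 33.0 y 29.0 63.0
200 4 x 30.0 31.0 y 62.0 64.0
top
0
```

Emit:
arm_command --motion '[{"offset":[-0.003,0,0],"spin":0},{"offset":[-0.003,0,0.002],"spin":0},{"offset":[0,0,0.002],"spin":0},{"offset":[0,0,0],"spin":0}]'

```text
time_s: 12.75
ee_pos: [568.3, -55.4, 195.8]
ee_rot: [179.8, 0.0, 93.1]
force: [-0.3, 0.4, 5.4]
gripper_width: 40.3
gripper_force: 7.0
```

Emit:
arm_command --motion '[{"offset":[0,0,0.0015],"spin":0},{"offset":[0,0,0.0015],"spin":0},{"offset":[0,0,0],"spin":0}]'

```text
time_s: 13.12
ee_pos: [568.5, -55.3, 193.5]
ee_rot: [179.7, 0.0, 93.1]
force: [-0.2, 1.3, 9.1]
gripper_width: 40.3
gripper_force: 7.0
```

Emit:
arm_command --motion '[{"offset":[0,0,-0.001],"spin":0},{"offset":[0,0,0],"spin":0},{"offset":[0,0,0],"spin":0},{"offset":[0,0,0],"spin":0}]' --jaw 0.06

```text
time_s: 13.62
ee_pos: [567.1, -55.1, 191.6]
ee_rot: [-180.0, -0.0, 93.1]
force: [0.8, 0.7, -0.1]
gripper_width: 60.0
gripper_force: 0.0
```

Emit:
arm_command --motion '[{"offset":[0,0,-0.02],"spin":0},{"offset":[0,0,-0.04],"spin":0},{"offset":[0,0,-0.05],"spin":0},{"offset":[0.03,-0.03,-0.03],"spin":0},{"offset":[0.04,-0.04,0],"spin":0}]'

```text
time_s: 14.25
ee_pos: [494.5, 11.4, 334.2]
ee_rot: [179.7, -0.0, 93.0]
force: [-0.2, 0.1, -0.1]
gripper_width: 60.0
gripper_force: 0.0
```

Emit:
arm_command --motion '[{"offset":[0.04,-0.04,0],"spin":0},{"offset":[0.04,-0.04,0],"spin":0},{"offset":[0.02,-0.02,0],"spin":0}]'

```text
time_s: 14.62
ee_pos: [386.1, 106.7, 332.1]
ee_rot: [180.0, -0.0, 93.2]
force: [-0.6, 0.1, 0.5]
gripper_width: 59.9
gripper_force: 0.0
```

```bash
python3 - <<'E'
from h import *
off([464,-289.4,193],93.2)
im,d=env.grab_frame('top'); cv2.imwrite('pics/t2.png',cv2.resize(im[120:330,200:480],None,fx=2,fy=2)); P=cloud('top',d); green(P,im)
P=P.reshape(-1,3); m=(P[:,2]>209)&(P[:,2]<220)&(np.hypot(P[:,0]-464,P[:,1]+289)<40); print('blue',P[m].min(0),P[m].max(0))
E
```

```text
t 14.62 pos [386.1 106.7 332.1] rot [180.   -0.   93.2] F [-0.6  0.1  0.5] w 59.9 0.0
 tool offset mm [-399.9   55.7  138.9]  spin rad -0.000
832
65 7 x -27.0 -23.0 y 34.0 61.0
80 23 x -27.0 -9.0 y 20.0 72.0
95 25 x -28.0 -9.0 y 19.0 61.0
110 24 x -27.0 0.0 y 18.0 58.0
125 36 x -28.0 1.0 y 17.0 70.0
140 40 x -28.0 9.0 y 17.0 68.0
155 255 x -27.0 27.0 y 17.0 74.0
170 36 x -19.0 11.0 y 25.0 64.0
185 34 x -18.0 5.0 y 26.0 64.0
200 352 x -17.0 20.0 y 26.0 65.0
blue [ 447.19955379 -307.45134272  209.05707408] [ 481.82669442 -271.16240722  217.89358819]
```

View pics/t2.png

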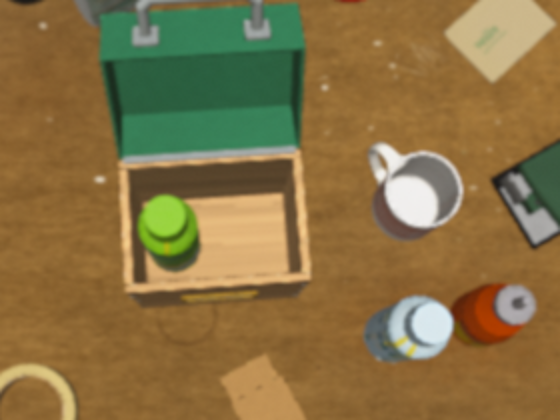

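The green bottle stands upright at crop (168,225), the cover is still open, and the rest is untouched. Next is the blue bottle.

Emit:
arm_command --motion '[{"offset":[-0.05,0.007,0.004],"spin":0},{"offset":[-0.05,0.007,0.004],"spin":0},{"offset":[-0.05,0.007,0.004],"spin":0},{"offset":[-0.05,0.007,0.004],"spin":0},{"offset":[-0.05,0.007,0.004],"spin":0}]'

```text
time_s: 15.3
ee_pos: [437.0, -144.4, 311.7]
ee_rot: [180.0, 0.0, 93.1]
force: [1.2, 0.6, 0.1]
gripper_width: 60.2
gripper_force: 0.0
```

Emit:
arm_command --motion '[{"offset":[-0.05,0.007,0.004],"spin":0},{"offset":[-0.05,0.007,0.004],"spin":0},{"offset":[-0.05,0.007,0.004],"spin":0},{"offset":[0,0,0.03],"spin":0},{"offset":[0,0,0],"spin":0}]'

```text
time_s: 15.92
ee_pos: [464.5, -291.1, 267.4]
ee_rot: [-179.7, -0.2, 93.0]
force: [-0.0, 0.2, -0.6]
gripper_width: 60.2
gripper_force: 0.0
```

```bash
python3 - <<'E'
from h import *
off([464,-289.4,198],93.2)
E
```

```text
t 15.93 pos [ 464.5 -291.1  267.4] rot [-179.7   -0.2   93. ] F [-0.   0.2 -0.6] w 60.2 0.0
 tool offset mm [ 1.5 -0.1 69.4]  spin rad -0.003
```

Emit:
arm_command --motion '[{"offset":[0,0,0.03],"spin":0},{"offset":[0,0,0.025],"spin":0},{"offset":[0,0,0.014],"spin":0},{"offset":[0,0,0],"spin":0}]'

```text
time_s: 16.42
ee_pos: [465.8, -290.6, 201.0]
ee_rot: [-180.0, -0.0, 93.1]
force: [0.1, -0.3, 0.0]
gripper_width: 60.2
gripper_force: 0.0
```

Emit:
arm_command --motion '[{"offset":[0,0,0],"spin":0},{"offset":[0,0,0],"spin":0},{"offset":[0,0,0],"spin":0},{"offset":[0,0,0],"spin":0}]' --jaw 0.02 --newtons 18

```text
time_s: 16.92
ee_pos: [465.9, -291.2, 201.8]
ee_rot: [179.9, 0.1, 93.1]
force: [-1.4, -0.1, 4.9]
gripper_width: 38.4
gripper_force: 18.0
```

Emit:
arm_command --motion '[{"offset":[0,0,-0.015],"spin":0},{"offset":[0,0,-0.035],"spin":0},{"offset":[0,0,-0.05],"spin":0},{"offset":[0,0,-0.05],"spin":0},{"offset":[0,0,-0.035],"spin":0}]'

```text
time_s: 17.55
ee_pos: [465.9, -290.8, 388.6]
ee_rot: [179.9, 0.1, 93.1]
force: [-0.1, 0.6, -4.0]
gripper_width: 38.8
gripper_force: 18.0
```

Emit:
arm_command --motion '[{"offset":[0,0,-0.015],"spin":0},{"offset":[0,0,0],"spin":0}]'

```text
time_s: 17.8
ee_pos: [465.9, -290.9, 400.9]
ee_rot: [180.0, 0.0, 93.1]
force: [-0.7, 1.5, -3.1]
gripper_width: 38.6
gripper_force: 18.0
```

```bash
python3 - <<'E'
from h import *
path([[570.6,-131.9,402]],93.2,[10])
off([0,0,0])
E
```

```text
[0.0153, 0.0113, -0.0001] spin -0.000
[0.0153, 0.0113, -0.0001] spin -0.000
[0.0153, 0.0113, -0.0001] spin -0.000
[0.0153, 0.0113, -0.0001] spin -0.000
[0.0153, 0.0113, -0.0001] spin -0.000
[0.0153, 0.0113, -0.0001] spin -0.000
[0.0153, 0.0113, -0.0001] spin -0.000
[0.0153, 0.0113, -0.0001] spin -0.000
[0.0153, 0.0113, -0.0001] spin -0.000
[0.0153, 0.0113, -0.0001] spin -0.000
--
t 17.8 pos [ 465.9 -290.9  400.9] rot [180.    0.   93.1] F [-0.7  1.5 -3.1] w 38.6 18.0
 tool offset mm [ 315.7 -449.7  400.7]
```

Emit:
arm_command --motion '[{"offset":[0.011,0.008,0],"spin":0},{"offset":[0.015,0.011,0],"spin":0},{"offset":[0.017,0.0125,0],"spin":0},{"offset":[0.018,0.0135,0],"spin":0},{"offset":[0.018,0.0135,0],"spin":0}]'

```text
time_s: 18.42
ee_pos: [520.7, -206.8, 399.9]
ee_rot: [-179.9, -0.1, 93.2]
force: [-0.5, 0.9, -3.4]
gripper_width: 38.3
gripper_force: 18.0
```

Emit:
arm_command --motion '[{"offset":[0.018,0.0135,0],"spin":0},{"offset":[0.018,0.0135,0],"spin":0},{"offset":[0.015,0.011,0],"spin":0},{"offset":[0.013,0.0095,0],"spin":0},{"offset":[0.01,0.007,0],"spin":0}]'

```text
time_s: 19.05
ee_pos: [570.8, -131.0, 400.7]
ee_rot: [-180.0, -0.0, 93.1]
force: [0.4, -0.3, -2.4]
gripper_width: 38.3
gripper_force: 18.0
```

Emit:
arm_command --motion '[{"offset":[0,0,0],"spin":0},{"offset":[0,0,0],"spin":0}]'

```text
time_s: 19.3
ee_pos: [570.1, -132.4, 401.0]
ee_rot: [-180.0, 0.0, 93.1]
force: [-0.6, -0.2, -3.5]
gripper_width: 38.7
gripper_force: 18.0
```

```bash
python3 - <<'E'
from h import *
off([570.6,-131.9,402],93.2)
im,d=env.grab_frame('scene'); cv2.imwrite('pics/s3.png',cv2.resize(im[60:310,180:500],None,fx=2,fy=2))
P=cloud('scene',d).reshape(-1,3); B=(P-[568.5,-94,0])@Rotation.from_euler('z',3.2,degrees=True).as_matrix()
hs=cv2.cvtColor(im,cv2.COLOR_BGR2HSV).reshape(-1,3)
for z in range(190,400,20):
    q=B[(abs(B[:,0])<40)&(abs(B[:,1]+38)<50)&(abs(B[:,2]-z)<10)&(hs[:,0]>85)&(hs[:,2]>90)]
    if len(q)>5: print(z,len(q),np.percentile(q,[2,98],axis=0)[:,:2].round(1).tolist())
E
```

```text
t 19.3 pos [ 570.1 -132.4  401. ] rot [-180.     0.    93.1] F [-0.6 -0.2 -3.5] w 38.7 18.0
 tool offset mm [ 0.5  0.5 -1. ]  spin rad -0.002
210 185 [[9.9, -62.3], [28.2, -10.2]]
230 281 [[9.1, -63.9], [28.3, -9.6]]
250 266 [[10.6, -61.8], [28.4, -10.5]]
270 251 [[10.5, -60.7], [28.3, -10.1]]
290 239 [[10.3, -62.4], [28.3, -10.6]]
310 238 [[8.5, -62.4], [28.2, -9.2]]
330 213 [[14.8, -60.7], [29.2, -15.4]]
350 288 [[12.0, -62.2], [28.6, -12.4]]
370 508 [[-1.6, -62.5], [28.2, -10.2]]
390 44 [[4.7, -54.8], [27.6, -18.1]]
```

View pics/s3.png

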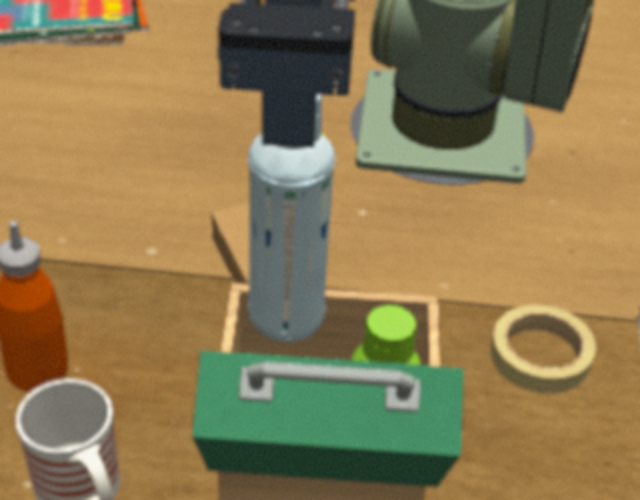

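The blue bottle hangs upright at crop (288,240) over the free half of the box, with the green bottle standing at (390,335). I'm lowering it now.

Emit:
arm_command --motion '[{"offset":[0,0,0.025],"spin":0},{"offset":[0,0,0.04],"spin":0},{"offset":[0,0,0.04],"spin":0},{"offset":[0,0,0.035],"spin":0},{"offset":[0,0,0.025],"spin":0}]'

```text
time_s: 19.98
ee_pos: [569.4, -132.6, 234.3]
ee_rot: [-179.9, -0.0, 93.0]
force: [0.2, -0.3, -3.8]
gripper_width: 38.5
gripper_force: 18.0
```

Emit:
arm_command --motion '[{"offset":[0,0,0.01],"spin":0},{"offset":[0,0,0.004],"spin":0},{"offset":[0,0,0],"spin":0},{"offset":[0,0,0],"spin":0}]'

```text
time_s: 20.48
ee_pos: [570.9, -132.1, 223.0]
ee_rot: [179.9, 0.0, 93.1]
force: [0.6, 0.1, -3.1]
gripper_width: 38.6
gripper_force: 18.0
```

Emit:
arm_command --motion '[{"offset":[0,0,0.003],"spin":0},{"offset":[0,0,0.002],"spin":0},{"offset":[0,0,0.0015],"spin":0},{"offset":[0,0,0],"spin":0}]'

```text
time_s: 20.98
ee_pos: [570.3, -131.9, 215.2]
ee_rot: [-180.0, -0.0, 93.1]
force: [0.1, 0.2, -3.4]
gripper_width: 38.6
gripper_force: 18.0
```

Emit:
arm_command --motion '[{"offset":[0,0,0.001],"spin":0},{"offset":[0,0,0.001],"spin":0},{"offset":[0,0,0],"spin":0}]'

```text
time_s: 21.35
ee_pos: [570.5, -132.0, 213.9]
ee_rot: [180.0, 0.0, 93.1]
force: [-0.0, -0.6, 0.2]
gripper_width: 38.6
gripper_force: 18.0
```

Contact is just made, so I'll go 1 mm more and release.

Emit:
arm_command --motion '[{"offset":[0,0,0.001],"spin":0},{"offset":[0,0,0],"spin":0}]'

```text
time_s: 21.6
ee_pos: [570.5, -132.1, 213.8]
ee_rot: [179.9, 0.0, 93.1]
force: [-0.8, 0.7, 5.3]
gripper_width: 38.6
gripper_force: 18.0
```

Emit:
arm_command --motion '[{"offset":[0,0,0],"spin":0},{"offset":[0,0,0],"spin":0},{"offset":[0,0,0],"spin":0},{"offset":[0,0,0],"spin":0}]' --jaw 0.06

```text
time_s: 22.1
ee_pos: [570.4, -132.0, 212.2]
ee_rot: [-180.0, -0.0, 93.1]
force: [-0.1, -0.3, 0.1]
gripper_width: 59.9
gripper_force: 0.0
```

Emit:
arm_command --motion '[{"offset":[0,0,-0.02],"spin":0},{"offset":[0,0,-0.04],"spin":0},{"offset":[0,0,-0.05],"spin":0},{"offset":[0,0,-0.04],"spin":0},{"offset":[0.03,-0.04,0],"spin":0}]'

```text
time_s: 22.72
ee_pos: [531.7, -105.3, 365.1]
ee_rot: [179.6, 0.1, 93.0]
force: [-0.5, 0.5, -0.1]
gripper_width: 60.1
gripper_force: 0.0
```

Emit:
arm_command --motion '[{"offset":[0.04,-0.045,0],"spin":0},{"offset":[0.04,-0.045,0],"spin":0},{"offset":[0.04,-0.02,0],"spin":0},{"offset":[0.04,0,0],"spin":0},{"offset":[0.02,0,0],"spin":0}]'

```text
time_s: 23.35
ee_pos: [408.6, 71.1, 362.8]
ee_rot: [179.9, -0.0, 93.2]
force: [0.8, -0.8, 0.1]
gripper_width: 60.2
gripper_force: 0.0
```

```bash
python3 - <<'E'
from h import *
off([464,-289.4,198],93.2)
im,d=env.grab_frame('top'); cv2.imwrite('pics/t3.png',cv2.resize(im[120:330,200:480],None,fx=2,fy=2))
E
```

```text
t 23.35 pos [408.6  71.1 362.8] rot [179.9  -0.   93.2] F [ 0.8 -0.8  0.1] w 60.2 0.0
 tool offset mm [-363.2   35.   164.6]  spin rad -0.000
```

View pics/t3.png

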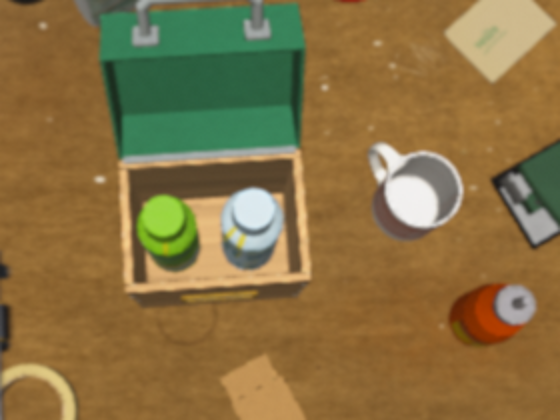

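Both bottles stand upright in the box, green at crop (168,225) and blue at (252,225). The cover is open, and the mug and orange bottle haven't moved.

```bash
python3 -c "
from workcell import env
print(env.job_done())"
```

```text
the job is handed in; nothing more can be done
None
```

The job is handed in at about 23 s: the cover stands open on its own, the green and light blue bottles stand upright side by side in the box, and the orange bottle and mug were not touched.

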